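# Draw the strainer plate out from under the cassette cover and present it

## Task

Swing the hinged cover of the grey filter cassette up and back until it stands upright or beyond, and leave it open. Take the slotted strainer plate, not the solid blanking plate beside it, draw it up out of its slot and carry it over the middle of the small empty metal tray. Finish still holding it there, still and upright, its lower edge about 10 cm above the tray; leave the blanking plate in its slot and everything else on the bench alone.

Things in the scene. Friction and masses are not known exactly. Their poses are not given: they have to be found in the camera images.
- cassette: Grey block fixed to the bench, 100 mm (x) by 126 mm (y) by 50 mm high, on a 112x138x6 mm base plate. Origin at the centre of its underside; its x axis points level from its front (near the robot) to its back, z up. Two slots, 7x41 mm and 38 mm deep, open upward in its top at x = -12 mm, y = +29 and -29 mm; each holds one plate, either may be in either. A hollow sheet-metal hood, the cover, closes over its top
- cover (a joint): Angle of the cover, rad: 0 shut, grows as its front is lifted and swung back, stop at 1.8; starts between 0 and 0.15. Hinge line: along the cassette's y axis at x = +50 mm, z = 50 mm in its frame. The hood reaches from the hinge 104 mm forward, 130 mm wide, its top 48 mm above the hinge when shut. The hinge has even friction (0.13 N m), so the cover stays at whatever angle it is left; about 2 N at the bar moves it
- cover_bar (a point): Centre of the cover's pull bar: a round level steel bar, 16 mm diameter, 28 mm long, lying along the cassette's y axis, 31 mm before the front wall of the hood on a 12 mm wide stem; at cassette x = -86 mm, z = 72 mm with the cover shut (136 mm before and 22 mm above the hinge). It can be pinched by its two flat ends from straight above and turns between the finger pads as the cover swings. The point turns with the cover
- strainer: The slotted strainer plate: loose steel plate standing upright in a slot, 4 mm thick (x), 38 mm wide (y), 60 mm high with upright openings through it, and a solid grip block on its top edge; 80 g or so. Origin at the middle of its lower edge, z up along the plate; its x axis is the cassette's at the start. Its foot stands 12 mm above the bench, so its grip reaches 91 mm, under the cover
- strainer_grip (a point): Centre of the strainer's grip block: 10 mm thick (along the plate's x), 28 mm wide (y), 20 mm high; 69 mm above the plate's lower edge
- strainer_foot (a point): Middle of the strainer's lower edge
- blank: The blanking plate: the same plate and grip, but solid, without openings, in the other slot. Origin at the middle of its lower edge
- blank_grip (a point): Centre of the blanking plate's grip block, same size as the strainer's
- tray: Small empty square metal tray fixed to the bench, 85x85 mm, 14 mm high, walls 3 mm. Origin at the centre of its underside, on the bench. It lies to the right of the cassette; to the left of both stands a tall calorimeter (375 mm high, right side near world y = -0.09, front near x = 0.5): come in round its front
- die: knurled steel pellet die, 45 mm across, 38 mm high; a bystander, origin at the centre of its underside
- ring_tin: flat round tin, 66 mm across, 21 mm high; a bystander, origin at the centre of its underside
- eraser: small eraser, 18x42x11 mm; a bystander, origin at the centre of its underside
- dropper: small amber dropper bottle, 36 mm across, 78 mm high; a bystander, origin at the centre of its underside
Not all that is in view belongs to the job. There is more than one size of the tray; the job needs the larger.

How it is judged:
On the way, in this order (a step that is already met when the one before it is completed fails the run):
1. the cover is swung back to upright or beyond, with the strainer still in its slot (value of joint cover above 1.5 rad and distance of strainer_foot from where it was at the start of the episode below 0.015 m), for 0.2 s.
2. the strainer is drawn clear of its slot in the fingers (height (world z) of strainer_foot above 0.055 m and contact force between the fingers and strainer above 0.5 N), for 0.2 s.
At the end, for the whole second after the job is handed in: Cover open past 1.5 rad; strainer held at rest by the fingers, upright within 0.25 rad, its foot within 30 mm (seen from above) of the tray's centre, 65 to 180 mm above the bench; blanking plate within 15 mm and bystanders within 30 mm of their starts (value of joint cover above 1.5 rad and horizontal distance between strainer_foot and tray below 0.03 m and height (world z) of strainer_foot between 0.065 and 0.18 m and angle between strainer's own z axis and vertical below 0.25 rad and linear speed of strainer below 0.03 m/s and contact force between the fingers and strainer above 0.5 N and contact force between strainer and tray below 0.05 N and distance of blank from where it was at the start of the episode below 0.015 m and distance of each of die, ring_tin, eraser, dropper from where it was at the start of the episode below 0.03 m); the arm keeps its last pose, push and grip.
It fails at once if the blanking plate is drawn out (distance of blank from where it was at the start of the episode above 0.02 m).
It fails at once if a bystander is disturbed (distance of any of die, ring_tin, eraser, dropper from where it was at the start of the episode above 0.03 m).
It also fails if it takes over 58 s, if anything falls off the work surface, if the arm or the gripper's body presses on something with over 40 N, if the wrist force passes 120 N, or if a joint passes its speed limit or range.

## Robot

A 6-joint arm with a two-finger parallel gripper is mounted at the origin on a cart in front of the work surface, level with it; the furniture and walls round the work are solid. World frame = base frame: x ahead of the robot, y to its left, z up, the work surface at z = 0. Lengths are in m, angles in rad, forces in N, time in s.
With the tool pointing down it reaches from about 0.4 to 0.825 m from the base axis. Payload 7 kg.
Tool frame: the origin (TCP) lies midway between the tips of the shut fingers; the grasp point (between the pads) lies 19 mm behind it; z points along the fingers, y is the direction in which the jaws open and shut (so a half turn about z gives the same grasp; the last joint's range is limited). The gripper opens to 85 mm and grips with 20 to 120 N. Pads are 22 mm wide; open, the fingers measure 114 mm over their backs; the gripper's body (76 mm by 85 mm) begins 54 mm behind the grasp point. The pads swing forward as they close: fully open they stand 13 mm farther back than shut.
Start: joints at [-1.005, 0.359, 0.012, 0, -1.224, -0.288], TCP at [0.185, -0.649, 0.231] pointing down, gripper open.
Joint ranges: [-3.07, 3.07], [-1.43, 2.12], [-1.02, 1.25], [-3.03, 1.67], [-3.05, -0], [-3.03, 3.03]. Speed limits (rad/s): [2.39, 2.39, 3.01, 3.14, 3.14, 3.14].

## Interface

Orientations are given as [roll, pitch, yaw] about the fixed x, y, z axes, in that order (R = Rz(yaw) Ry(pitch) Rx(roll)).
In Python, from station import bot gives the robot as it stands.
- The arm moves only by the tool send_rows, never from a script. Its argument "steps" is a list that holds one entry, the list of rows, each a list of 7 numbers: the opening in per cent of the stroke, from 0 (shut) to 100 (fully open), then the shift along the tool's x, y, z in mm, then the turn, a rotation vector about the tool's x, y, z in degrees. A call has 1 to 10 rows; each row is the pose to reach, as a shift and turn from the pose commanded when the call began, along the tool's axes at that moment; what a row does not reach only later rows make up. A row lasts 1/8 s, in which the tool goes at most 62.5 mm and 10.7 degrees, less where a joint would pass 70% of its speed; a pose out of reach is approached as far as the arm can. A call with a gripper value outside its range is refused whole. The fingers move at their own pace and stop on an object; the grip force is fixed at half the most. Time passes only in rows, so rows that repeat a pose let the fingers close. It gives the time, the measured TCP pose, the force and the opening at its end, in the units of the state.
- bot.observe(): the state, without advancing time (a new reading comes with each control period).
- bot.get_image(name): name is "scene" or "top"; returns (picture, depth): 400x640x3 uint8, blue, green, red; 400x640 float32, m along the optical axis (not along the pixel's ray), 0 where there is no reading.
- bot.calibration(name): a dict with "intrinsics" (3x3 intrinsics, pixels), "R" (3x3) and "t" (3): a world point X has camera coordinates R X + t. Camera axes: x right, y down, z forward; pixel columns grow to the right and rows downward; lengths in m; the calibration is good to about 2 mm. A picture is of the moment at which its call begins. calibration takes no time and is no camera call.
- bot.sign_off(): hands the job in, once; it reports no verdict.
The state is a dict: "clock": time; "q": joint angles; "qvel": joint speeds; "tau": joint torques, N m; "eef_pos": TCP position; "tcp_rot": TCP orientation; "force": force on the tool from outside, world axes, zero at the start; "torque": the same for the moment, N m; "finger_gap": finger opening in m.
Only numpy, scipy, OpenCV 4.12 (cv2) and the standard library are available. Lean on these libraries where they do the work, as an engineer would, in place of code of your own. Each camera call takes 0.05 s, during which the arm holds its last target.

## Working session

There is one attempt and no reset: what is moved stays moved. The work goes in short steps, Python scripts to look and compute and a tool call to move; the robot and the scene stay as the last step left them, time stands still between calls to the robot, and variables do not carry over. Pictures are saved under pics/ and viewed, and the job is handed in when it is done.

Besides the shell and the picture viewer there is one more tool, called as name(argument=value, ...) on one line, values as JSON. send_rows: Moves the arm, as the interface text tells. Its arguments: {"type":"object","properties":{"steps":{"type":"array","items":{"type":"array","items":{"type":"array","items":{"type":"number"}}}}},"required":["steps"]}

```bash
ls; mkdir -p pics; cat > h.py <<'E'
import numpy as np,cv2
from station import bot
def grab(n):
    p,d=bot.get_image(n); np.savez(f'pics/{n}.npz',p=p,d=d); return p,d
def load(n):
    z=np.load(f'pics/{n}.npz'); return z['p'],z['d']
def w(n,u,v,d):
    c=bot.calibration(n);K=np.array(c['intrinsics']);R=np.array(c['R']);t=np.array(c['t'])
    return R.T@(np.linalg.inv(K)@np.array([u,v,1.])*d-t)
def plane(n,u,v,z):
    c=bot.calibration(n);K=np.array(c['intrinsics']);R=np.array(c['R']);t=np.array(c['t'])
    o=-R.T@t; r=R.T@np.linalg.inv(K)@np.array([u,v,1.]); return o+r*(z-o[2])/r[2]
def proj(n,X):
    c=bot.calibration(n);K=np.array(c['intrinsics']);R=np.array(c['R']);t=np.array(c['t'])
    x=K@(R@np.array(X)+t); return x[:2]/x[2]
def cloud(n,d):
    c=bot.calibration(n);K=np.array(c['intrinsics']);R=np.array(c['R']);t=np.array(c['t'])
    v,u=np.mgrid[:400,:640]; P=np.stack([u,v,np.ones_like(u)],-1)@np.linalg.inv(K).T*d[...,None]
    return (P-t)@R
E
python3 - <<'E'
from h import *
for n in('scene','top'):
    p,d=grab(n); cv2.imwrite(f'pics/{n}0.png',p); c=bot.calibration(n); print(n,-np.array(c['R']).T@c['t'],np.array(c['R'])[2])
print(bot.observe())
E
```

```text
pics
scene [-0.09224968 -0.68957913  0.48237818] [ 0.72285742  0.52065435 -0.45430849]
top [ 0.39648618 -0.25003227  0.9650635 ] [ 0.13102292 -0.01503812 -0.99126528]
{'clock': 0.1, 'q': array([-1.00487202e+00,  3.59318564e-01,  1.11197446e-02, -3.01454127e-04,
       -1.22411347e+00, -2.88067732e-01]), 'qvel': array([-1.97331777e-03, -1.33933255e-03,  3.47167773e-03,  1.87893124e-03,
        6.92777914e-05,  9.23040081e-04]), 'tau': array([-2.15394895e-03, -5.84765160e+01,  2.94111246e+01,  6.95441723e+00,
       -3.09510637e-03,  2.47694021e-05]), 'eef_pos': array([ 0.18497053, -0.64869262,  0.23044314]), 'tcp_rot': array([ 3.14005864e+00, -1.59002333e-04, -2.86383860e+00]), 'force': array([-0.49895292, -0.85666114, -0.43527736]), 'torque': array([ 0.01198536, -0.0050203 ,  0.01388416]), 'finger_gap': 0.08515688737912691}
```

View pics/scene0.png

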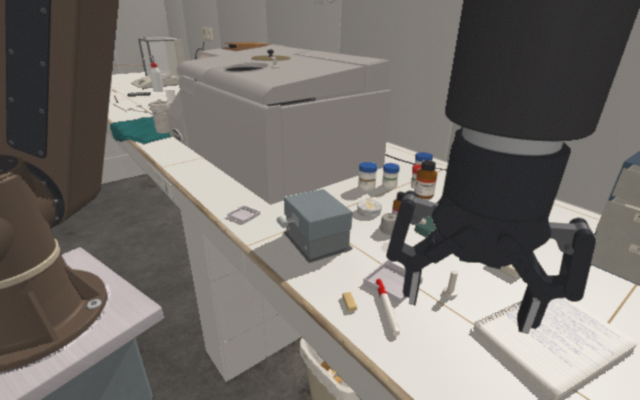

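View pics/top0.png

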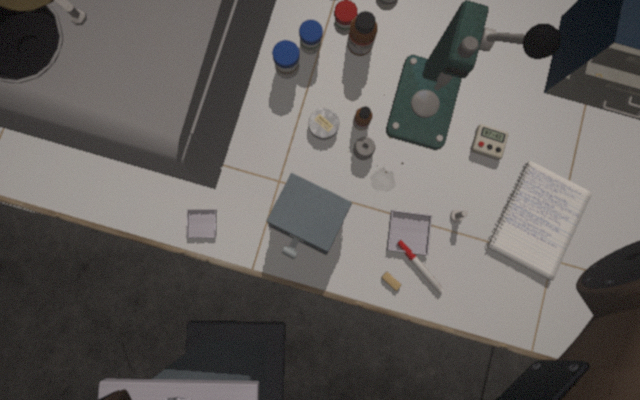

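The top view shows the hood at (309,212), its pull bar at (290,250), and two trays: one at (409,233) to the right of the cassette, one at (202,224) to its left. The tray at (409,233) looks larger. I'll measure them now.

```bash
python3 - <<'E'
from h import *
p,d=load('top'); C=cloud('top',d)
print('table z',np.median(C[150:170,240:270,2]))
m=(C[...,2]>0.085)&(C[...,2]<0.125); m[:,:260]=0;m[:,360:]=0;m[:170]=0;m[265:]=0
cn,_=cv2.findContours(m.astype(np.uint8),0,2); c=max(cn,key=cv2.contourArea); P=C[m]
print('hood n',m.sum(),'z',np.percentile(P[:,2],[2,50,98]))
A=np.c_[P[:,:2],np.ones(len(P))]; print('plane',np.linalg.lstsq(A,P[:,2],rcond=None)[0])
mm=np.zeros(m.shape,np.uint8);cv2.drawContours(mm,[c],-1,1,-1)
Q=C[(mm>0)&m][:,:2].astype(np.float32)*1000; r=cv2.minAreaRect(Q); print(r, cv2.boxPoints(r))
# bar
b=(C[...,2]>0.05); b[:240]=0;b[262:]=0;b[:,:275]=0;b[:,305:]=0
v,u=np.nonzero(b)
for vv in range(236,262,2): print(vv,' '.join(f'{1000*C[vv,x,2]:4.0f}' for x in range(276,306,2)))
cv2.imwrite('pics/crop0.png',cv2.resize(p[160:300,180:450],None,fx=2.9,fy=2.9,interpolation=cv2.INTER_CUBIC))
for a in((409,233),(202,224)):
    print(a,plane('top',*a,0.0))
for nm,bx in(('big',(375,200,445,265)),('small',(180,200,225,245))):
    S=C[bx[1]:bx[3],bx[0]:bx[2]]; k=(S[...,2]>0.009)&(S[...,2]<0.02)
    print(nm,k.sum(),np.percentile(S[k],[2,50,98],axis=0) if k.any() else '')
E
```

```text
table z 0.00021748703582397485
hood n 3828 z [0.09577239 0.09945153 0.10281018]
plane [-0.01377675  0.00677869  0.10790714]
((491.5715026855469, -256.01434326171875), (131.38609313964844, 108.06560516357422), 64.97234344482422) [[ 414.82037 -292.68018]
 [ 512.739   -338.39795]
 [ 568.32263 -219.34851]
 [ 470.404   -173.63074]]
236   -2   -0    2    0   -3    0   -2    6   67   82   85   99  102   98   99
238   -2    3    1    1    1   -2    1   -2    1   74   77   85   86  100  100
240    3   -2   -2    1   -1   -0   -1   -1   78   76   77   78   69   84   81
242    2   -1   -1   -2    2   -1   -0   -0   74   79   79   -2    3    7    7
244   -3   -1   -0   -4   -1    1   -1   77   76   77   79    1   -0    0   -3
246    1   -4   -1   -2    0   77    1   77   77   79   -1   -2   -1   -2   -1
248   -1   -1    0    2   84   86   80   79   76   78   -0    0   -2   -0    1
250   -1    2   -0   -1   81   86   82   82   81   82   -2   -2   -1    0   -1
252    2    0    0   80   83   81   84   82   85   84   83   -0    1   -2    3
254   -1    0   -1    4   -3   78   82   84   79   83   83   -1   -1    2   -3
256   -0   -1    0    1    1    1   -0   78   81   82   -1    1   -2    1   -2
258    3   -3   -1   -4   -3    1    2    4   -2   78    2    4    4    0   -1
260   -1   -1    0    0    2    0   -1  965   -1   -2   -1   -3   -1    3    1
(409, 233) [ 0.46037505 -0.4687241   0.        ]
(202, 224) [ 0.46989081 -0.03187765  0.        ]
big 469 [[ 0.39769396 -0.51111806  0.00950253]
 [ 0.43326699 -0.46734726  0.01398779]
 [ 0.50688171 -0.42332989  0.01832835]]
small 87 [[ 0.44154476 -0.06222795  0.00909917]
 [ 0.46831752 -0.03236972  0.01062409]
 [ 0.50077696 -0.00169377  0.01394522]]
```

View pics/crop0.png

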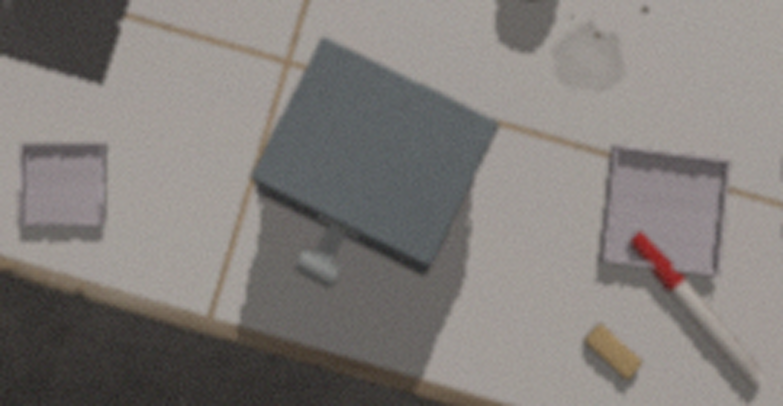

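```bash
python3 - <<'E'
from h import *
p,d=load('top'); C=cloud('top',d)
b=(C[...,2]>0.07)&(C[...,2]<0.095); b[:247]=0;b[262:]=0;b[:,:280]=0;b[:,300:]=0
Q=C[b]; print('bar',b.sum(),Q.mean(0),np.median(Q[:,2]), cv2.minAreaRect((Q[:,:2]*1000).astype(np.float32)))
hc=np.array([.4916,-.2560]);X=np.array([.906,-.423])
print('bar pred',hc-.084*X)
cor=[(612,148),(728,162),(716,275),(600,262)]
W=[plane('top',180+(a-.5)/2.9,160+(c-.5)/2.9,.014) for a,c in cor]
print(np.round(W,4),[np.linalg.norm(W[i]-W[i-1]) for i in range(4)],np.mean(W,0))
cs=[(22,145),(106,145),(103,239),(20,240)]
W=[plane('top',180+a/2.9,160+c/2.9,.014) for a,c in cs];print('small',[np.linalg.norm(W[i]-W[i-1]) for i in range(4)])
# scene crop
ps,ds=load('scene'); cv2.imwrite('pics/sc0.png',cv2.resize(ps[170:320,220:420],None,fx=4,fy=4,interpolation=cv2.INTER_CUBIC))
bc=[*(hc-.084*X),.074]; print('bar pred in scene',proj('scene',bc),'top',proj('top',bc))
Cs=cloud('scene',ds); print('scene tray', proj('scene',[.4606,-.469,.014]))
for nm,px in dict(die=(364,146),drop=(363,116),tin=(324,124),eraser=(391,282)).items(): print(nm,C[px[1],px[0]].round(3))
E
```

```text
bar 129 [ 0.41443947 -0.22072934  0.08099264] 0.08142193205280147 ((416.41619873046875, -221.2214813232422), (27.250682830810547, 20.56616973876953), 64.86985778808594)
bar pred [ 0.415496 -0.220468]
[[ 0.505  -0.4277  0.014 ]
 [ 0.4967 -0.5118  0.014 ]
 [ 0.4154 -0.5021  0.014 ]
 [ 0.4229 -0.419   0.014 ]] [np.float64(0.0826121085015367), np.float64(0.08449509031101336), np.float64(0.08193389287540316), np.float64(0.08347722347091231)] [ 0.45999419 -0.46515211  0.014     ]
small [np.float64(0.06791348263639616), np.float64(0.06002694277638527), np.float64(0.06727541343082961), np.float64(0.058745401121720824)]
bar pred in scene [282.31559357 222.07260602] top [289.8525076  251.10364364]
scene tray [393.40032865 278.03637882]
die [ 0.645 -0.372  0.005]
drop [ 0.689 -0.36   0.076]
tin [ 0.687 -0.284  0.021]
eraser [ 0.396 -0.25   0.965]
```

View pics/sc0.png

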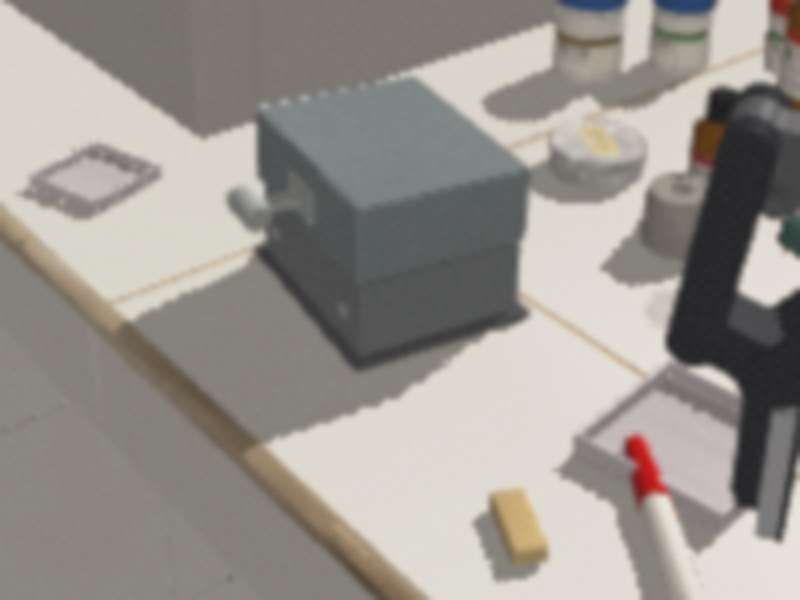

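Trays: (409,233) measures about 83 x 83 mm and (202,224) about 60 x 67 mm, so the larger one at (409,233) is the target, and the crops confirm it. The bar is at about (0.415, -0.2205, 0.0735) and both views agree. In the scene view it sits at (282,221), where it was predicted.

```bash
cat >> h.py <<'E'
from scipy.spatial.transform import Rotation as Ro
def go(pos,yawdeg,cmd=None):
    s=bot.observe(); R=Ro.from_euler('xyz',s['tcp_rot']); T=Ro.from_euler('xyz',[180,0,yawdeg],degrees=True)
    print('t',round(s['clock'],2),'tcp',s['eef_pos'].round(4),'rpy',np.degrees(s['tcp_rot']).round(1),'F',s['force'].round(1),'gap',round(s['finger_gap'],4))
    print('shift',((R.inv().apply(np.array(pos)-s['eef_pos']))*1000).round(1),'turn',(R.inv()*T).as_rotvec(degrees=True).round(2))
E
python3 -c "
from h import *
go([.415,-.2205,.16],155)"
```

```text
t 0.1 tcp [ 0.185  -0.6487  0.2304] rpy [ 179.9   -0.  -164.1] F [-0.5 -0.9 -0.4] gap 0.0852
shift [-338.6  348.6   70.9] turn [ 8.000e-02 -4.000e-02  4.091e+01]
```

send_rows(steps=[[[70,-40,41,0,0,0,5],[70,-80,82,0,0,0,10],[70,-120,124,0,0,0,15],[70,-160,165,0,0,0,20],[70,-200,206,0,0,0,25],[70,-240,247,10,0,0,30],[70,-280,288,25,0,0,35],[70,-315,325,45,0,0,41],[70,-338.6,348.6,71,0,0,41],[70,-338.6,348.6,71,0,0,41]]])

```text
clock: 1.35
eef_pos: [0.4146, -0.2191, 0.1585]
tcp_rot: [-3.141, -0.003, 2.707]
force: [0.7, 0.2, 0.2]
finger_gap: 0.0595
```

```bash
python3 -c "
from h import *
go([.415,-.2205,.052],155)"
```

```text
t 1.35 tcp [ 0.4146 -0.2191  0.1585] rpy [-180.    -0.2  155.1] F [0.7 0.2 0.2] gap 0.0595
shift [ -1.3  -1.  106.5] turn [-0.04 -0.2   0.08]
```

send_rows(steps=[[[70,0,-1,35,0,0,0],[70,0,-1,70,0,0,0],[70,0,-1,95,0,0,0],[70,0,-1,106,0,0,0],[70,0,-1,106,0,0,0]]])

```text
clock: 1.98
eef_pos: [0.4145, -0.2224, 0.0543]
tcp_rot: [-3.141, -0.001, 2.703]
force: [0.0, -0.5, -0.1]
finger_gap: 0.0597
```

```bash
python3 - <<'E'
from h import *
go([.415,-.2205,.052],155)
for n in('scene','top'):
    p,d=grab(n); y,x=(250,290) if n=='top' else (222,282)
    cv2.imwrite(f'pics/{n}1.png',cv2.resize(p[y-70:y+70,x-90:x+90],None,fx=4,fy=4,interpolation=cv2.INTER_CUBIC))
E
```

```text
t 1.98 tcp [ 0.4145 -0.2224  0.0543] rpy [-180.    -0.   154.9] F [ 0.  -0.5 -0.1] gap 0.0597
shift [0.3 1.9 2.3] turn [-0.03 -0.05 -0.11]
```

View pics/scene1.png

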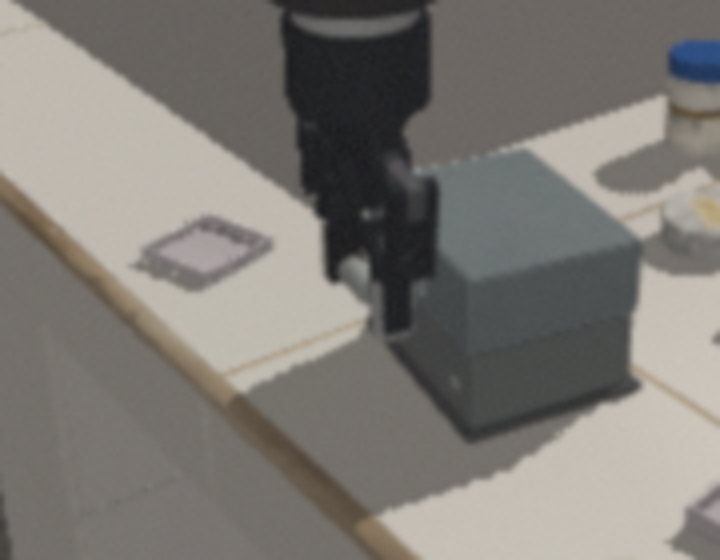

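View pics/top1.png

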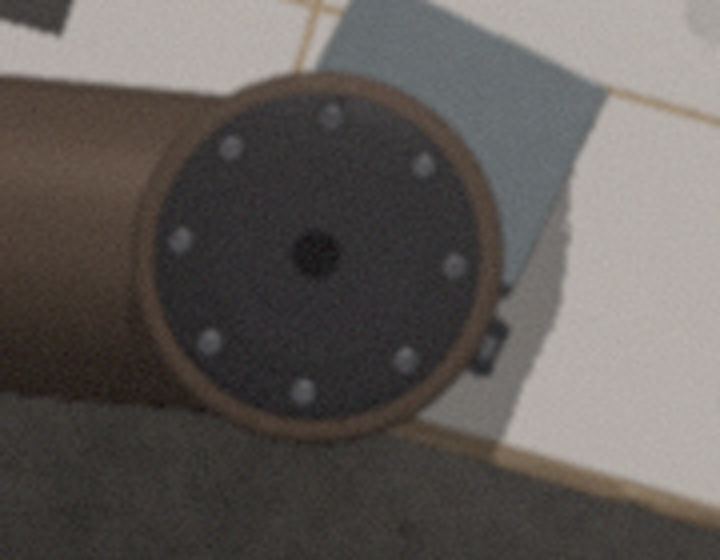

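In the scene crop the bar end at (352,275) sits between the open fingers. I'll close on it.

send_rows(steps=[[[40,0,1.5,1,0,0,0],[0,0,1.5,1,0,0,0],[0,0,1.5,1,0,0,0],[0,0,1.5,1,0,0,0],[0,0,1.5,1,0,0,0]]])

```text
clock: 2.7
eef_pos: [0.416, -0.22, 0.0537]
tcp_rot: [3.141, 0.001, 2.704]
force: [0.6, 5.2, 0.9]
finger_gap: 0.0267
```

```bash
python3 - <<'E'
from h import *
s=bot.observe(); go(s['eef_pos'],155)
# arc: bar relative to hinge(-.136,.022); grasp taken as point fixed in cover at angle a0
P0=s['eef_pos']; X=np.array([.906,-.423,0]);Z=np.array([0,0,1.])
R=Ro.from_euler('xyz',s['tcp_rot'])
a0=0.015
f=lambda t:np.array([-.136*np.cos(t)+.022*np.sin(t),.136*np.sin(t)+.022*np.cos(t)])
for t in np.arange(0,1.75,.1):
    q=f(t+a0)-f(a0); D=X*q[0]+Z*q[1]; print(round(t+a0,2),(R.inv().apply(D)*1000).round(1),(P0+D).round(3))
E
```

```text
t 2.7 tcp [ 0.416  -0.22    0.0537] rpy [1.799e+02 1.000e-01 1.549e+02] F [0.6 5.2 0.9] gap 0.0267
shift [0. 0. 0.] turn [ 0.06  0.06 -0.07]
0.02 [0. 0. 0.] [ 0.416 -0.22   0.054]
0.12 [ -3.1   0.  -13.4] [ 0.419 -0.221  0.067]
0.22 [ -7.5   0.  -26.5] [ 0.423 -0.223  0.08 ]
0.32 [-13.2   0.1 -39. ] [ 0.428 -0.226  0.093]
0.42 [-20.1   0.1 -50.9] [ 0.434 -0.229  0.105]
0.52 [-28.2   0.1 -62.1] [ 0.441 -0.232  0.116]
0.62 [-37.3   0.1 -72.4] [ 0.45  -0.236  0.126]
0.72 [-47.5   0.1 -81.7] [ 0.459 -0.24   0.135]
0.82 [-58.5   0.1 -90. ] [ 0.469 -0.245  0.144]
0.92 [-70.3   0.2 -97.1] [ 0.48  -0.25   0.151]
1.01 [ -82.7    0.2 -103. ] [ 0.491 -0.255  0.157]
1.12 [ -95.7    0.2 -107.7] [ 0.503 -0.26   0.162]
1.22 [-109.     0.2 -111. ] [ 0.515 -0.266  0.165]
1.32 [-122.6    0.2 -113. ] [ 0.527 -0.272  0.167]
1.42 [-136.4    0.2 -113.6] [ 0.539 -0.278  0.167]
1.52 [-150.1    0.2 -112.8] [ 0.552 -0.283  0.167]
1.62 [-163.7    0.2 -110.7] [ 0.564 -0.289  0.165]
1.72 [-177.1    0.2 -107.2] [ 0.576 -0.295  0.161]
```

send_rows(steps=[[[0,-3,0,-13.4,0,0,0],[0,-7.5,0,-26.5,0,0,0],[0,-13,0,-39,0,0,0],[0,-20,0,-51,0,0,0],[0,-28,0,-62,0,0,0],[0,-37,0,-72.4,0,0,0],[0,-47.5,0,-82,0,0,0],[0,-58.5,0,-90,0,0,0],[0,-70,0,-97,0,0,0],[0,-70,0,-97,0,0,0]]])

```text
clock: 3.95
eef_pos: [0.4785, -0.2495, 0.1501]
tcp_rot: [3.141, -0.002, 2.703]
force: [0.2, 7.4, -2.3]
finger_gap: 0.0271
```

send_rows(steps=[[[0,-12.4,0,-5.9,0,0,0],[0,-25.4,0,-10.6,0,0,0],[0,-38.7,0,-13.9,0,0,0],[0,-52.3,0,-15.9,0,0,0],[0,-66,0,-16.5,0,0,0],[0,-80,0,-15.7,0,0,0],[0,-93.4,0,-13.6,0,0,0],[0,-105,0,-10.5,0,0,0],[0,-105,0,-10.5,0,0,0]]])

```text
clock: 5.08
eef_pos: [0.574, -0.2943, 0.1607]
tcp_rot: [3.141, -0.001, 2.704]
force: [-0.3, 4.7, 0.2]
finger_gap: 0.0269
```

```bash
python3 - <<'E'
from h import *
s=bot.observe(); go(s['eef_pos'],155)
for n in('scene','top'):
    p,d=grab(n); cv2.imwrite(f'pics/{n}2.png',p)
E
```

```text
t 5.08 tcp [ 0.574  -0.2943  0.1607] rpy [180.   -0.  154.9] F [-0.3  4.7  0.2] gap 0.0269
shift [0. 0. 0.] turn [ 0.02 -0.04 -0.07]
```

View pics/scene2.png

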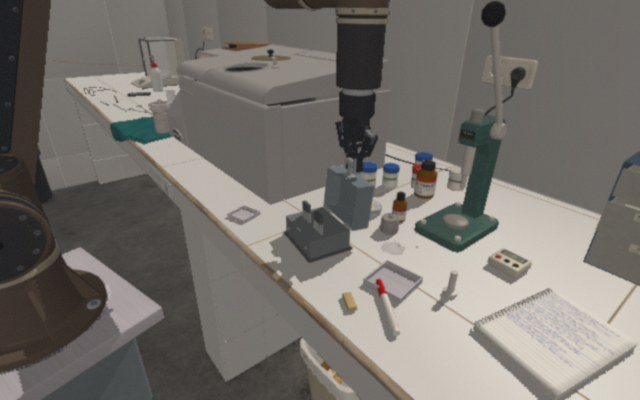

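The scene view shows the cover standing open at (347,200), with both plates visible in the cassette at (307,208) and (320,213). I'll release the bar and rise clear of it.

send_rows(steps=[[[60,0,0,0,0,0,0],[60,0,0,0,0,0,0],[60,0,0,0,0,0,0],[60,0,0,-25,0,0,0],[60,0,0,-60,0,0,0],[60,0,0,-100,0,0,0],[60,30,0,-120,0,0,0],[60,80,0,-120,0,0,0],[60,135,0,-120,0,0,0],[60,190,0,-120,0,0,0]]])

```text
clock: 6.42
eef_pos: [0.4001, -0.2139, 0.2808]
tcp_rot: [-3.141, 0.0, 2.703]
force: [0.1, -0.1, 1.0]
finger_gap: 0.0515
```

```bash
python3 - <<'E'
from h import *
go([.49,-.255,.2],65)
for n,(x,y) in dict(scene=(320,215),top=(320,200)).items():
    p,d=grab(n); cv2.imwrite(f'pics/{n}3.png',cv2.resize(p[y-60:y+60,x-80:x+80],None,fx=5,fy=5,interpolation=cv2.INTER_CUBIC))
    cv2.imwrite(f'pics/{n}3f.png',p)
E
```

```text
t 6.42 tcp [ 0.4001 -0.2139  0.2808] rpy [-180.     0.   154.9] F [ 0.1 -0.1  1. ] gap 0.0515
shift [-98.8   1.   80.8] turn [1.000e-02 3.000e-02 8.989e+01]
```

View pics/scene3.png

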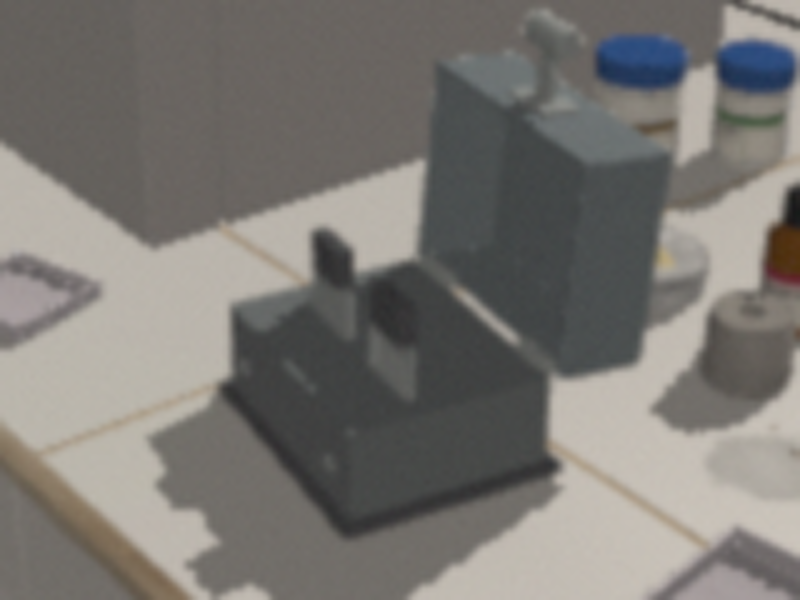

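View pics/top3.png

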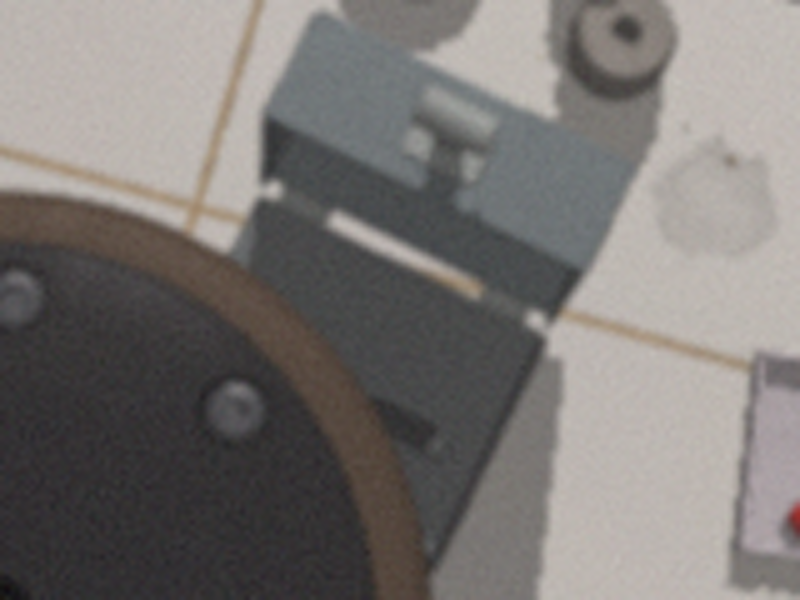

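The bar and hood stand back past upright. The two candidate plates are at scene (307,212), the left slot, and (319,218), the right slot. I need an enlarged, contrast-stretched crop to tell which has openings.

```bash
python3 - <<'E'
from h import *
p,d=load('scene'); c=p[200:238,298:330]
g=cv2.cvtColor(c,6).astype(float); print(g[10:38].astype(int)[:, :28].tolist().__repr__().replace('], ','\n'))
o=np.clip((g-40)*1.6,0,255).astype(np.uint8)
cv2.imwrite('pics/z3.png',cv2.resize(o,None,fx=15,fy=15,interpolation=cv2.INTER_NEAREST))
E
```

```text
[[163, 157, 163, 162, 132, 92, 70, 59, 52, 54, 54, 57, 76, 103, 105, 96, 81, 78, 73, 67, 64, 65, 65, 66, 65, 66, 66, 69
[169, 158, 148, 140, 117, 95, 79, 72, 58, 54, 57, 59, 71, 90, 93, 79, 66, 59, 55, 55, 57, 63, 65, 66, 64, 65, 64, 67
[148, 139, 122, 113, 102, 90, 86, 82, 74, 66, 66, 70, 71, 74, 73, 66, 59, 52, 51, 50, 52, 59, 65, 64, 65, 66, 65, 66
[117, 114, 106, 101, 94, 90, 88, 86, 85, 84, 82, 84, 81, 71, 67, 63, 54, 50, 48, 49, 45, 52, 58, 62, 64, 64, 64, 65
[104, 103, 103, 95, 90, 88, 87, 88, 87, 88, 89, 92, 92, 74, 63, 61, 52, 49, 50, 49, 47, 50, 53, 58, 63, 66, 66, 65
[102, 99, 93, 84, 84, 86, 86, 88, 88, 88, 89, 94, 94, 76, 65, 61, 53, 49, 48, 51, 48, 50, 51, 53, 56, 63, 65, 66
[96, 81, 75, 72, 76, 83, 87, 89, 87, 87, 89, 93, 94, 75, 66, 62, 53, 49, 47, 46, 50, 50, 51, 52, 55, 62, 65, 63
[79, 69, 65, 67, 69, 77, 84, 87, 89, 87, 89, 93, 93, 74, 66, 64, 53, 48, 51, 47, 50, 52, 56, 54, 55, 59, 64, 65
[70, 66, 64, 66, 66, 70, 77, 85, 88, 87, 88, 93, 93, 76, 68, 64, 53, 50, 48, 50, 47, 53, 54, 56, 56, 61, 63, 66
[65, 66, 68, 66, 67, 67, 72, 77, 84, 88, 89, 94, 94, 75, 66, 67, 6
[... 1363 characters left out ...]
91, 93, 92, 90, 74, 65, 65
[66, 64, 71, 80, 84, 72, 66, 64, 66, 66, 65, 65, 66, 64, 66, 65, 66, 65, 66, 70, 80, 89, 93, 95, 89, 74, 67, 66
[65, 66, 68, 72, 78, 69, 65, 65, 65, 66, 66, 64, 67, 65, 64, 65, 65, 66, 65, 68, 71, 80, 91, 92, 91, 74, 66, 66
[65, 64, 65, 64, 67, 66, 66, 66, 65, 65, 65, 65, 66, 65, 66, 67, 65, 65, 64, 65, 67, 71, 80, 86, 86, 72, 67, 65
[63, 65, 67, 66, 64, 65, 66, 66, 66, 66, 65, 67, 67, 65, 66, 64, 66, 65, 65, 65, 65, 66, 69, 74, 74, 66, 68, 65
[64, 65, 64, 66, 64, 67, 64, 64, 66, 66, 66, 67, 67, 64, 64, 65, 65, 66, 67, 65, 65, 65, 66, 67, 66, 65, 67, 66
[65, 65, 65, 65, 64, 67, 65, 66, 66, 67, 65, 66, 66, 64, 65, 66, 66, 66, 68, 64, 66, 66, 66, 66, 66, 66, 67, 68]]
```

View pics/z3.png

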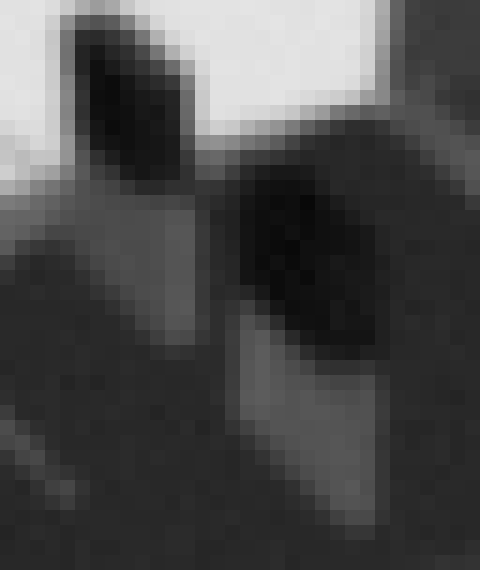

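No stripes show in colour. I'll check whether depth reads through any openings, using the residual from each plate's plane.

```bash
python3 - <<'E'
from h import *
p,d=load('scene'); C=cloud('scene',d)
X=np.array([.906,-.423,0]);Y=np.array([.423,.906,0]); o=np.array([.4916,-.256,0])+.002*X
L=C-o; lx=(L@X*1000); ly=L@Y*1000; lz=C[...,2]*1000
np.set_printoptions(linewidth=250)
print('lx');print(lx[206:234,301:326].astype(int));print('lz');print(lz[206:234,301:326].astype(int))
for s in(29,-29):
    for zz in(81,60,50):
        print(s,zz,proj('scene',o-.012*X+s/1000*Y+[0,0,zz/1000]).round(1), proj('scene',o-.014*X+(s-19)/1000*Y+[0,0,zz/1000]).round(1), proj('scene',o-.014*X+(s+19)/1000*Y+[0,0,zz/1000]).round(1))
E
```

```text
lx
[[  41  -19  -19  -18  -18  -18  -18  -15  -12  -10   67   68   69   73   77   76   82   84   85   88   91   94   96   48   48]
 [  39  -19  -19  -19  -18  -19  -17  -16  -13  -10   64   66   70   70   72   75   77   81   37   41   43   45   48   47   48]
 [  35  -15  -18  -17  -18  -18  -17  -15  -13  -11   61   64   66   68   26   30   31   33   37   37   39   41   43   45   46]
 [  32  -15  -15  -19  -19  -18  -17  -16  -12  -10   16   17   20   22   24   27   28   30   33   37   36   40   41   45   46]
 [  31  -15  -15  -15  -19  -18  -18  -15  -13  -11   14   15   17   20   22   24   26   28   31   33   36   37   39   42   44]
 [  30   31  -15  -15  -15  -18  -17  -16  -13   -9   12   13   14   17   20  -13   -9   26   28   30   33   35   37   40   41]
 [ -11 -347  -15  -14  -15  -15  -18  -16  -12    6    8   10   13  -17  -16  -14  -13  -10   25   27   30   32   35   37   39]
 [ -13  -11  -16  -15  -15  -15  -16  -15  -14  -12    7    8   10  -18  -18  -16  -14  -14  -10   26   28   30   33   34   35]
 [ -16  -14  -16  -15  -15  -16  -15  -15  -16  -14    5    6    8  -18  
[... 4966 characters left out ...]
49  50  49  49  49  50  50  49  49  49  49  50  50  50  49  48  48  50  54  54  58  59  48  48  50]
 [ 52  50  49  49  49  50  50  50  49  50  49  49  49  48  49  49  47  46  51  51  57  56  48  48  49]
 [ 49  50  48  49  49  49  49  48  49  48  50  49  50  50  51  50  49  44  49  48  54  54  50  48  50]
 [ 47  50  49  49  50  50  49  48  50  51  50  50  49  49  49  51  49  51  46  45  52  52  49  48  51]]
29 81 [306.8 206.1] [309.8 209.8] [302.4 202.9]
29 60 [306.9 214.1] [309.8 217.9] [302.5 210.8]
29 50 [306.9 217.8] [309.8 221.7] [302.5 214.4]
-29 81 [318.8 217.3] [322.2 221.4] [313.9 213.7]
-29 60 [318.7 225.5] [322.1 229.8] [313.9 221.9]
-29 50 [318.7 229.4] [322.1 233.7] [313.9 225.7]
```

The depth separates them. On the right plate, columns 315, 317 and 320 consistently read 2–3 mm deeper on every row (lx -12/-13 against -15/-16), which are upright recesses. The left plate is flat at -15. I'll quantify that and locate the right grip.

```bash
python3 - <<'E'
from h import *
p,d=load('scene'); C=cloud('scene',d)
X=np.array([.906,-.423,0]);Y=np.array([.423,.906,0]); o=np.array([.4916,-.256,0])+.002*X
L=C-o; lx=(L@X*1000); ly=L@Y*1000; lz=C[...,2]*1000
for nm,(a,b) in dict(left=(303,311),right=(314,323)).items():
    out=[]
    for u in range(a,b):
        k=[v for v in range(205,240) if 53<lz[v,u]<66 and -22<lx[v,u]<-5]
        out.append((u,len(k),round(np.mean(lx[k,u]),1),round(np.mean(ly[k,u]),1)))
    print(nm,out)
r=np.s_[205:232,313:325]; k=(lz[r]>70)&(lx[r]<0)
print('right grip ly',np.percentile(ly[r][k],[2,98]),'top lx',np.percentile(lx[r][k&(lz[r]>89)],[2,98]),'front',np.median(lx[r][k&(lz[r]<84)]))
print('target',o-.0125*X-.029*Y)
g=o-.0125*X-.029*Y; go([g[0],g[1],.16],-115)
im=cv2.resize(np.clip((lx[198:240,296:330]+30)*8,0,255).astype(np.uint8),None,fx=14,fy=14,interpolation=0); cv2.imwrite('pics/lx.png',im)
E
```

```text
left [(303, 5, np.float64(-15.9), np.float64(41.3)), (304, 5, np.float64(-15.4), np.float64(37.0)), (305, 5, np.float64(-15.5), np.float64(31.6)), (306, 5, np.float64(-15.4), np.float64(26.8)), (307, 5, np.float64(-15.3), np.float64(21.7)), (308, 5, np.float64(-15.7), np.float64(15.9)), (309, 5, np.float64(-15.8), np.float64(10.6)), (310, 5, np.float64(-13.3), np.float64(10.6))]
right [(314, 5, np.float64(-15.4), np.float64(-13.2)), (315, 4, np.float64(-13.2), np.float64(-13.7)), (316, 5, np.float64(-15.1), np.float64(-22.0)), (317, 3, np.float64(-12.9), np.float64(-22.6)), (318, 5, np.float64(-14.4), np.float64(-30.1)), (319, 6, np.float64(-15.3), np.float64(-36.2)), (320, 4, np.float64(-13.8), np.float64(-38.1)), (321, 5, np.float64(-16.0), np.float64(-46.6)), (322, 5, np.float64(-14.5), np.float64(-48.3))]
right grip ly [-47.02850005 -18.04819262] top lx [-150.90160805  -10.06296064] front -18.420068173367106
target [ 0.46982   -0.2778325  0.       ]
t 6.53 tcp [ 0.3975 -0.2131  0.2818] rpy [1.799e+02 1.000e-01 1.549e+02] F [ 1.1 -0.1  1.1] gap 0.0513
shift [-92.7 -28.2 122. ] turn [-2.000e-02  1.500e-01 -9.007e+01]
```

View pics/lx.png

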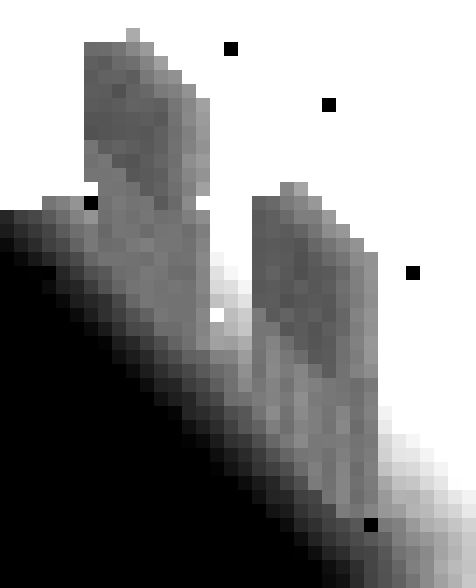

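The right plate at (318,222) shows upright stripes in this x-depth map and the left plate at (306,212) is smooth, so the strainer is the right one, at y = -29. Next I turn and move above its grip.

send_rows(steps=[[[45,0,0,0,0,0,-10],[45,0,0,0,0,0,-20],[45,-10,-3,0,0,0,-30],[45,-25,-8,0,0,0,-40],[45,-40,-13,10,0,0,-50],[45,-55,-18,30,0,0,-60],[45,-70,-23,60,0,0,-70],[45,-85,-27,95,0,0,-80],[45,-91.5,-29,122,0,0,-90],[45,-91.5,-29,122,0,0,-90]]])

```text
clock: 7.78
eef_pos: [0.4712, -0.2793, 0.1568]
tcp_rot: [3.137, -0.001, -2.01]
force: [0.4, -0.0, -0.4]
finger_gap: 0.0387
```

```bash
python3 -c "
from h import *
go([.4688,-.2785,.06],-115)"
```

```text
t 7.78 tcp [ 0.4712 -0.2793  0.1568] rpy [ 1.798e+02 -1.000e-01 -1.152e+02] F [ 0.4 -0.  -0.4] gap 0.0387
shift [ 0.2  2.1 96.8] turn [ 0.24 -0.06 -0.19]
```

send_rows(steps=[[[45,0,1,25,0,0,0],[45,0,1,45,0,0,0],[45,0,1,50,0,0,0]]])

```text
clock: 8.15
eef_pos: [0.4713, -0.2788, 0.1093]
tcp_rot: [-3.142, -0.0, -2.012]
force: [0.7, -0.5, -0.1]
finger_gap: 0.038
```

```bash
python3 - <<'E'
from h import *
go([.4688,-.2785,.06],-115)
p,d=grab('scene'); cv2.imwrite('pics/scene4.png',cv2.resize(p[140:260,250:400],None,fx=5,fy=5,interpolation=cv2.INTER_CUBIC))
E
```

```text
t 8.15 tcp [ 0.4713 -0.2788  0.1093] rpy [-180.    -0.  -115.3] F [ 0.7 -0.5 -0.1] gap 0.038
shift [ 0.8  2.4 49.3] turn [-0.   -0.01 -0.28]
```

View pics/scene4.png

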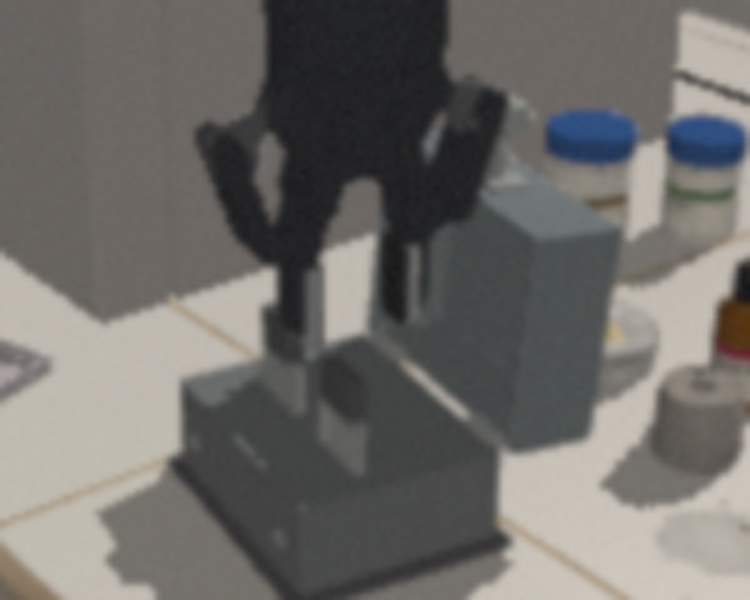

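The fingers straddle the right plate's block at (343,375) in the crop. Continuing down.

send_rows(steps=[[[45,0,2,20,0,0,0],[45,0,2,38,0,0,0],[45,0,2,48,0,0,0],[45,0,2,48,0,0,0],[10,0,2,48,0,0,0],[0,0,2,48,0,0,0],[0,0,2,48,0,0,0],[0,0,2,48,0,0,0]]])

```text
clock: 9.2
eef_pos: [0.4691, -0.2778, 0.0618]
tcp_rot: [3.141, -0.0, -2.009]
force: [-3.6, 2.9, 7.7]
finger_gap: 0.0095
```

```bash
python3 - <<'E'
from h import *
go([.4688,-.2785,.06],-115)
p,d=grab('scene'); cv2.imwrite('pics/scene5.png',cv2.resize(p[140:260,250:400],None,fx=5,fy=5,interpolation=cv2.INTER_CUBIC))
E
```

```text
t 9.2 tcp [ 0.4691 -0.2778  0.0618] rpy [ 180.    -0.  -115.1] F [-3.6  2.9  7.7] gap 0.0095
shift [ 0.8 -0.1  1.8] turn [ 0.03 -0.   -0.09]
```

View pics/scene5.png

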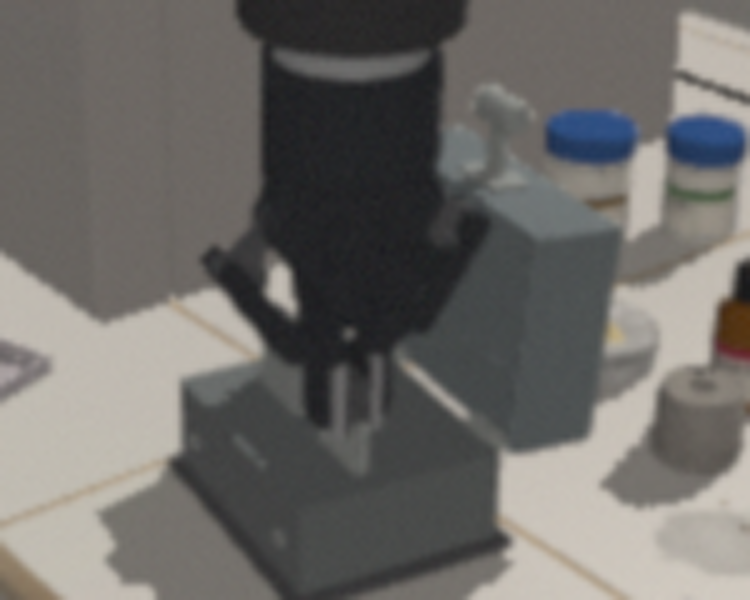

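The gap is 9.5 mm on the 10 mm block. I'll lift 12 mm first, which stays within the blank's allowance, to check the plate's openings.

send_rows(steps=[[[0,0,0,-4,0,0,0],[0,0,0,-8,0,0,0],[0,0,0,-12,0,0,0],[0,0,0,-12,0,0,0]]])

```text
clock: 9.75
eef_pos: [0.4697, -0.278, 0.0732]
tcp_rot: [-3.141, 0.0, -2.009]
force: [-1.0, 0.1, -0.5]
finger_gap: 0.0092
```

```bash
python3 - <<'E'
from h import *
go([.4688,-.2785,.06],-115)
p,d=grab('scene'); C=cloud('scene',d)
X=np.array([.906,-.423,0]);o=np.array([.4916,-.256,0])+.002*X
lx=(C-o)@X*1000
a=cv2.resize(np.clip((lx[195:240,296:330]+30)*8,0,255).astype(np.uint8),None,fx=11,fy=11,interpolation=0)
g=cv2.resize(np.clip((cv2.cvtColor(p,6)[195:240,296:330].astype(float)-40)*2,0,255).astype(np.uint8),None,fx=11,fy=11,interpolation=0)
cv2.imwrite('pics/l5.png',np.hstack([a,g]))
E
```

```text
t 9.75 tcp [ 0.4697 -0.278   0.0732] rpy [-180.     0.  -115.1] F [-1.   0.1 -0.5] gap 0.0092
shift [ 0.8  0.6 13.2] turn [-0.02  0.   -0.08]
```

View pics/l5.png

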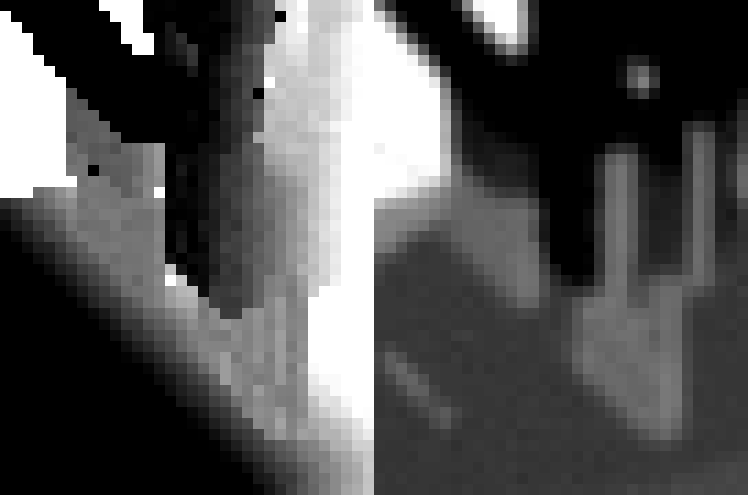

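Stripes again appear only on the lifted plate at (225–300, 300–430) in the depth map. Drawing it out fully.

send_rows(steps=[[[0,0,0,-10,0,0,0],[0,0,0,-20,0,0,0],[0,0,0,-32,0,0,0],[0,0,0,-45,0,0,0],[0,0,0,-60,0,0,0],[0,0,0,-75,0,0,0],[0,0,0,-88,0,0,0],[0,0,0,-88,0,0,0],[0,0,0,-88,0,0,0]]])

```text
clock: 10.92
eef_pos: [0.4693, -0.2778, 0.1604]
tcp_rot: [3.141, 0.0, -2.009]
force: [0.1, 0.2, -1.4]
finger_gap: 0.0092
```

```bash
python3 - <<'E'
from h import *
go([.460,-.466,.16],-115)
p,d=grab('scene'); cv2.imwrite('pics/scene6.png',cv2.resize(p[120:270,240:430],None,fx=4,fy=4,interpolation=cv2.INTER_CUBIC))
E
```

```text
t 10.93 tcp [ 0.4693 -0.2778  0.1604] rpy [ 180.     0.  -115.1] F [ 0.1  0.2 -1.4] gap 0.0092
shift [174.3 -71.4   0.4] turn [ 0.04  0.01 -0.09]
```

View pics/scene6.png

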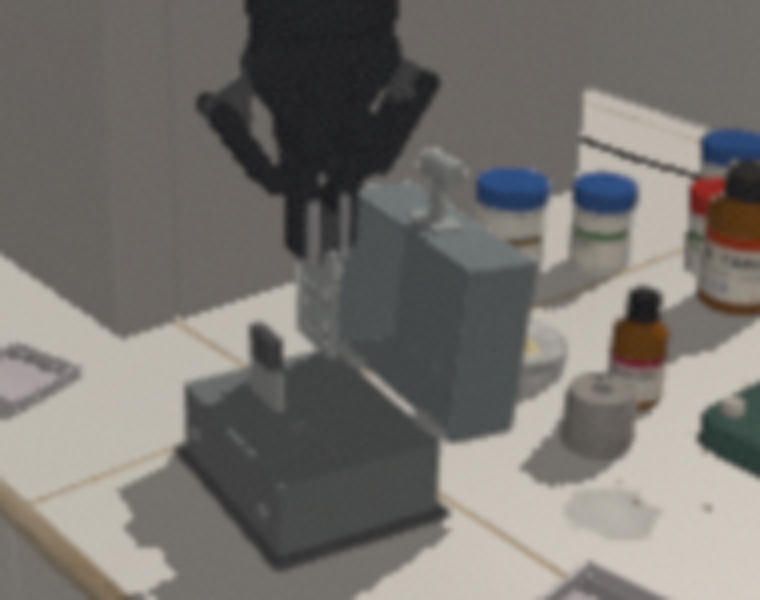

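The plate with openings at (318,300) is clear of its slot, and the blank stays in the left one at (267,365). The tray lies toward cassette +x, so I go sideways past the hood first and then diagonally.

send_rows(steps=[[[0,20,2,0,0,0,0],[0,42,4,0,0,0,0],[0,66,5,0,0,0,0],[0,90,5,0,0,0,0],[0,114,0,0,0,0,0],[0,136,-18,0,0,0,0],[0,155,-40,0,0,0,0],[0,167,-58,0,0,0,0],[0,174,-70,0,0,0,0],[0,174,-71,0,0,0,0]]])

```text
clock: 12.22
eef_pos: [0.4598, -0.4662, 0.1599]
tcp_rot: [3.14, 0.0, -2.009]
force: [-0.4, 0.5, -1.0]
finger_gap: 0.0088
```

send_rows(steps=[[[0,0,0,0,0,0,0],[0,0,0,0,0,0,0],[0,0,0,0,0,0,0]]])

```text
clock: 12.6
eef_pos: [0.4601, -0.4653, 0.1612]
tcp_rot: [-3.141, -0.0, -2.008]
force: [-0.7, -0.4, -0.8]
finger_gap: 0.0089
```

```bash
python3 - <<'E'
from h import *
go([.460,-.466,.16],-115)
for n in('scene','top'):
    p,d=grab(n); cv2.imwrite(f'pics/{n}7.png',p)
p,d=load('scene'); cv2.imwrite('pics/scene7c.png',cv2.resize(p[150:340,280:500],None,fx=3.4,fy=3.1,interpolation=cv2.INTER_CUBIC))
C=cloud('scene',d)
s=bot.observe()['eef_pos']
k=(np.abs(C[...,0]-s[0])<.035)&(np.abs(C[...,1]-s[1])<.035)&(C[...,2]>.06)&(C[...,2]<.138)
for lo in range(100,140,8):
    q=C[k&(C[...,2]*1000>lo)&(C[...,2]*1000<lo+8)]; print(lo,len(q),q.mean(0).round(4) if len(q) else '')
print('min z',np.sort(C[k][:,2])[:5], 'tray px',proj('scene',[.46,-.466,.0]),'foot px',proj('scene',[s[0],s[1],s[2]-.05]))
# die etc
E
```

```text
t 12.6 tcp [ 0.4601 -0.4653  0.1612] rpy [-180.    -0.  -115.1] F [-0.7 -0.4 -0.8] gap 0.0089
shift [ 0.7 -0.2  1.2] turn [-0.02 -0.   -0.05]
100 0 
108 37 [ 0.4583 -0.4657  0.1135]
116 55 [ 0.4585 -0.4663  0.1194]
124 47 [ 0.4598 -0.4645  0.1279]
132 40 [ 0.4584 -0.4669  0.135 ]
min z [0.11033902 0.11039485 0.11072254 0.11085641 0.1114012 ] tray px [391.18696678 283.17371431] foot px [396.82035022 235.96647218]
```

View pics/scene7c.png

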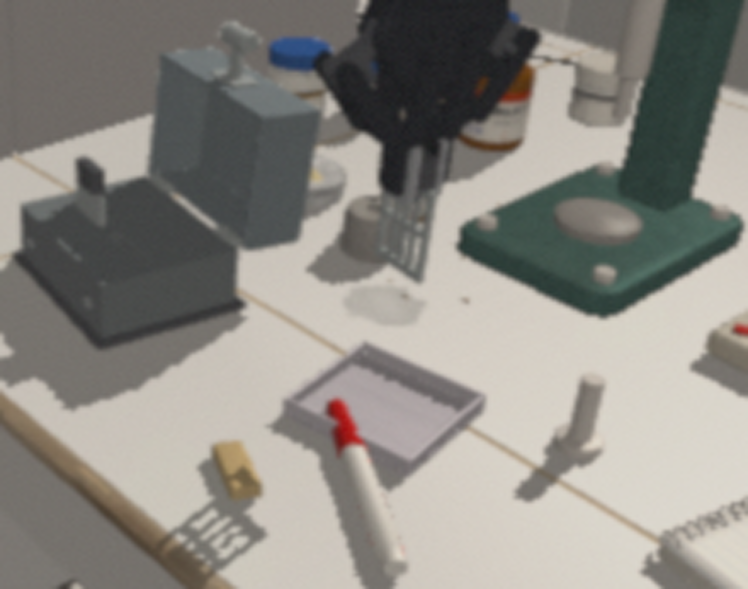

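View pics/top7.png

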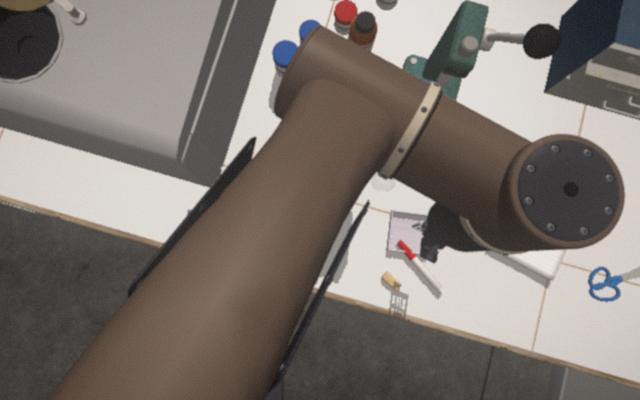

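The strainer hangs upright over the larger tray, foot at z about 0.110, and its shadow shows the openings. One last check, the cover angle from the bar's position, before I hand in.

```bash
python3 - <<'E'
from h import *
p,d=load('scene'); C=cloud('scene',d)
X=np.array([.906,-.423,0]);o=np.array([.4916,-.256,0])+.002*X
r=np.s_[155:185,335:365]; L=(C[r]-o)@X; z=C[r][...,2]
k=(z>.172)&(z<.21)&(L>.03)&(L<.15); print(k.sum(),'bar lx',L[k].mean(),'z',z[k].mean(),'angle about',np.arctan2(z[k].mean()-.05,-(L[k].mean()-.05))-np.arctan2(.022,.136)) 
s=bot.observe(); print(s['clock'],np.abs(s['qvel']).max(),s['finger_gap'])
E
```

```text
91 bar lx 0.07822909288171129 z 0.18532395878809782 angle about 1.6160754799798962
12.7 0.0029055016334683824 0.009270935565196885
```

```bash
python3 -c "
from h import *
print(bot.sign_off()); s=bot.observe(); print(s['clock'],s['eef_pos'],s['finger_gap'])"
```

```text
the job is handed in; nothing more can be done
None
the job is handed in; nothing more can be done
```

I swung the cover back by its pull bar and left it open. Then I drew the slotted strainer out of the right slot and handed the job in at 12.7 s, holding it still over the larger tray.

**Last checks**
- **Cover:** the bar's depth reading puts the angle at about 1.62 rad. It is probably nearer 1.66–1.7, because the camera sees only the bar's front face; either way it is past 1.5.
- **Strainer position:** the foot is at z of about 0.11 m, roughly 96 mm above the tray rim. From the depth points it is within about 2 mm of the tray centre, measured at (0.460, -0.466).
- **Strainer grip:** the tool points straight down, the arm is at rest, and the finger gap is 9 mm on the 10 mm grip block.
- **Blanking plate and bystanders:** the blank is still in its slot in the final picture. The eraser, die and ring tin look undisturbed, but the dropper was mostly hidden by the gripper. I judged these by eye and did not measure them again.

**Disagreement:** the colour image could not tell the two plates apart. I chose by the stripes in the depth readings, and the picture of the lifted plate and its slotted shadow later confirmed it. No check failed.

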